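Free the dough press's ratchet with a rolling pin and close the press

ROBOT

A 7-joint arm with a two-finger parallel gripper is mounted at the origin on the work surface. World frame = base frame: x ahead of the robot, y to its left, z up, the work surface at z = 0. Lengths are in mm, angles in degrees, forces in N, time in s.
With the tool pointing down it reaches from about 350 to 900 mm from the base axis. Payload 8.1 kg.
Tool frame: the origin (TCP) lies midway between the tips of the shut fingers; the grasp point (between the pads) lies 19 mm behind it (robot.tcp_to_grasp is the distance from the TCP to the grasp point, in mm); z points along the fingers, y is the line along which they close (so a half turn about z gives the same grasp; the last joint's range is limited). The gripper opens to 85 mm and grips with 20 to 120 N. Pads are 22 mm wide; open, the fingers measure 114 mm over their backs; the gripper's body (76 mm by 85 mm) begins 54 mm behind the grasp point. The pads swing forward as they close: fully open they stand 13 mm farther back than shut.
Start: joints at [63.736, 24.895, 1.432, 90.138, -0.665, 64.973, -4.303], TCP at [217.69, -585.877, 231.323] pointing down, gripper open.
Joint ranges: [-149.89, 149.89], [-25.12, 119.58], [-72.63, 75.52], [4.76, 147.25], [-75.54, 255.54], [6.69, 114.76], [-157.13, 157.13]. Speed limits (degrees/s): [127.2, 127.2, 172.46, 172.46, 180, 180, 180].

INTERFACE

Orientations are given as [roll, pitch, yaw] about the fixed x, y, z axes, in that order (R = Rz(yaw) Ry(pitch) Rx(roll)).
In Python, from workcell import telemetry, imaging, robot gives the robot as it stands.
- The arm moves only by the tool send_rows, never from a script. Its argument "steps" is a list that holds one entry, the list of rows, each a list of 5 numbers: the shift along the tool's x, y, z in mm, then the turn about the tool's z in degrees, then the opening in per cent of the stroke, from 0 (shut) to 100 (fully open). A call has 1 to 5 rows; each row is the pose to reach, as a shift and turn from the pose commanded when the call began, along the tool's axes at that moment; what a row does not reach only later rows make up. A row lasts 1/12 s, in which the tool goes at most 41.7 mm and 7.16 degrees, less where a joint would pass 70% of its speed; a pose out of reach is approached as far as the arm can. A call with a gripper value outside its range is refused whole. The fingers move at their own pace and stop on an object; the grip force is fixed at half the most. Time passes only in rows, so rows that repeat a pose let the fingers close. It gives the time, the measured TCP pose, the force, the opening and the grip force at its end, in the units of the state.
- telemetry.get_obs(): the state, without advancing time (a new reading comes with each control period).
- imaging.capture(name): name is "scene" or "top" or "wrist"; returns a dict with "frame" (480x640x3 uint8, red, green, blue), "camera_matrix" (3x3 intrinsics, pixels), "pose" (4x4, takes a point from camera to world coordinates); the wrist camera has in their place "tool_from_camera" (4x4, takes a point from camera to tool coordinates, whose origin is the TCP and whose axes are the flange's). Camera axes: x right, y down, z forward; pixel columns grow to the right and rows downward; lengths in mm; the calibration is good to about 2 mm. A picture is of the moment at which its call begins: read the wrist's pose just before it. There is no depth.
- robot.finish_job(): hands the job in; it is judged then, once.
The state is a dict: "clock": time; "q": joint angles; "qd": joint speeds; "tau": joint torques, N m; "position": TCP position; "tcp_rot": TCP orientation; "force": force on the tool from outside, world axes, zero at the start; "moment": the same for the moment, N m; "finger_gap": finger opening in mm; "grip_force": force on a finger pad.
Only numpy, scipy, OpenCV 4.12 (cv2) and the standard library are available. Lean on these libraries where they do the work, as an engineer would, in place of code of your own. Each camera call takes 0.05 s, during which the arm holds its last target. There are 200 camera calls.

TASK

Close up the dough press: with the slim rolling pin, not your fingers, flick the ratchet pawl up off its toothed wheel and right over so that it stays thrown back, then lower the press head gently until it is fully shut. Then, again with the pin, flick the pawl back over so that it lies on the wheel, and lay the pin back in its wooden rest, leaving the bowl, jar and mug where they are.

Things in the scene. Friction and masses are not known exactly. Their poses are not given: they have to be found in the camera images.
- pin_center (a point): Centre of the slim wooden rolling pin: a plain straight rod, 20 mm thick, 200 mm long, 40 to 85 g, loose, lying in its rest at a height of 44 mm. The point's x axis runs along the pin.
- pin: The same rolling pin; its origin is also the pin's centre.
- rest: Dark wooden rest, fixed. Origin: centre of its underside; x along the pin. Plank 150 x 70 x 14 mm with two V supports, 14 mm wide, at x = -55 and 55 mm; V walls rise at 45 degrees from z = 30 to 51 mm (42 mm wide at the top). A pin lying in them has its centre at y = 0, z = 44 mm, and x within 12 mm of 0 at the start. Between the supports it can be grasped from above.
- press: Bench-top dough press, aluminium and steel, fixed. Origin: under the lower plate's centre, on the bench; x from its front (lip, nearer the robot) to its rear (hinge), y to its left, z up. Base block x -95 to 125, y -95 to 95, 30 mm high; lower plate 156 mm across, top z = 54 mm. The head's hinge line runs along y through x = 90, z = 75 mm. Wheel and pawl are on the left side.
- head (a joint): Angle (rad) of the press head: 0 fully shut, grows as it is raised, to 1.2; starts at 0.65 to 1.05. Mass 0.8 kg; the hinge is stiff, so the head stays where it is left, and pressing it down at the lip takes about 5 to 14 N. While the pawl lies on the wheel, the teeth stop the head from going down, after at most 0.4 rad of slack.
- head_lip (a point): Middle of the top face of the head's flat front lip, 180 mm from the hinge line. Lip: 8 mm plate, 70 mm wide (y), ending 20 mm in front of this point, 35 mm past the round head plate (150 mm across, 20 mm thick), whose top face is level with the lip's; both lie in a plane through the hinge line. Head shut: lip top level at z = 75 mm. Axes turn with the head.
- pawl (a joint): Angle (rad) of the pawl about its pivot: 0 to about 0.1 lying level on the wheel and pointing to the press's rear (+x), 1.57 straight up, 2.1 thrown fully back, leaning to the press's front. Gravity alone acts on it: past about 1.65 it falls over to 2.1 and stays, below about 1.5 it falls back on the wheel.
- pawl_pivot (a point): Middle of the pawl's pivot, fixed to the press at (0, 122.5, 130) mm in its frame; pivot line and point axes as the press's, the line along y. It is carried by a post (x -13 to 13, y 82 to 96, top z = 142 mm). Behind it the toothed wheel, 47 mm radius, y 100 to 112 mm, turns with the head about the hinge line.
- pawl_lift (a point): Point on the underside of the pawl, 50 mm from the pivot line. Pawl: dark steel bar, 96 x 45 (y) x 12 mm, 120 g, reaching 88 mm behind the pivot; level on the wheel its underside is at z = 124 mm. It spans press y 100 to 145 mm: wheel and nose are under y 100 to 122, the outer 23 mm overhang in free air, where the pin's end goes under from the left. Moves with the pawl.
- bowl: Bystander: white bowl, 120 mm wide, 60 mm high. Origin: centre of the underside.
- jar: Bystander: glass jar with steel cap, 76 mm wide, 110 mm high. Origin: centre of the underside.
- mug: Bystander: steel mug, 80 mm wide, 90 mm high. Origin: centre of the underside.
There are look-alikes about, which are no part of the job. Of the things that look like the pin, the largest one is meant.

How it is judged (in metres and radians):
On the way, in this order (a step that is already met when the one before it is completed fails the run):
1. the pawl is thrown right back by the pin, with the head still raised (value of joint pawl above 1.8 rad and value of joint head above 0.4 rad), for 0.2 s.
2. the head is fully shut while the pawl is thrown back (value of joint head below 0.05 rad and value of joint pawl above 1.8 rad), for 0.2 s.
3. the pawl lies on the wheel again (value of joint pawl below 0.2 rad and value of joint head below 0.05 rad), for 0.2 s.
At the end, for the whole second after the job is handed in: The head is fully shut (below 0.05 rad), the pawl lies on the wheel (below 0.2 rad), and the pin lies still in both notches of its rest: centre within 30 mm along and 10 mm across of the rest's middle, 36 to 52 mm high, in line within 0.12 rad (all of step 3 and x of pin_center in the frame of rest between -0.03 and 0.03 m and y of pin_center in the frame of rest between -0.01 and 0.01 m and z of pin_center in the frame of rest between 0.036 and 0.052 m and angle between the x axis of pin_center and the x axis of rest, either way round below 0.12 rad and linear speed of pin below 0.02 m/s); the robot touches nothing.
It fails at once if the fingers or arm touch the pawl (over 1 N) (contact force between any of the fingers, the arm and pawl above 1 N).
It fails at once if the head is slammed (faster than 1.8 rad/s) (velocity of joint head below -1.8 rad/s).
It fails at once if the bowl is moved by more than 30 mm (distance of bowl from where it was at the start of the episode above 0.03 m).
It fails at once if the jar is moved by more than 30 mm (distance of jar from where it was at the start of the episode above 0.03 m).
It fails at once if the mug is moved by more than 30 mm (distance of mug from where it was at the start of the episode above 0.03 m).
It also fails if it takes over 61 s, if anything falls off the work surface, if the arm or the gripper's body presses on something with over 40 N, if the wrist force passes 120 N, or if a joint passes its speed limit or range.

## Working session

There is one attempt and no reset: what is moved stays moved. The work goes in short steps, Python scripts to look and compute and a tool call to move; the robot and the scene stay as the last step left them, time stands still between calls to the robot, and variables do not carry over. Pictures are saved under pics/ and viewed, at most 10 in all, crops included, and the job is handed in when it is done.

Besides the shell and the picture viewer there is one more tool, called after "Call:" as name(argument=value, ...), one argument or row to a line, values as JSON. send_rows: Moves the arm, as the interface text tells. Its arguments: {"type":"object","properties":{"steps":{"type":"array"}},"required":["steps"]}

```bash
ls; mkdir -p pics; python3 - <<'E'
from workcell import telemetry, imaging, robot
import cv2, numpy as np, json
o=telemetry.get_obs();print(o)
ims=[]
for n in("scene","top"):
    c=imaging.capture(n);cv2.imwrite(f"pics/{n}0.png",c["frame"][:,:,::-1]);print(n,c["camera_matrix"],c["pose"])
    np.savez(f"pics/{n}0.npz",**c)
c=imaging.capture("wrist");print(c["tool_from_camera"],c["camera_matrix"])
E
```

```text
pics
{'clock': 0.0, 'q': array([63.73935495, 24.93629342,  1.42928046, 90.18676464, -0.66399228,
       64.97284734, -4.30293962]), 'qd': array([-0.02273342, -0.0131006 ,  0.06400447,  0.05098235,  0.00690022,
        0.11195711,  0.07534127]), 'tau': array([ 9.89139444e-04, -6.70468712e+01,  1.02530926e+00, -3.16210520e+01,
        1.55200803e-02,  1.25603360e-02,  2.22794336e-05]), 'position': array([ 217.46716405, -585.43328617,  230.54313589]), 'tcp_rot': array([-1.79912742e+02,  7.90148766e-03,  2.03797934e+01]), 'force': array([-0.12397478, -0.34474281, -0.36226317]), 'moment': array([ 0.00760579, -0.05264764,  0.0565984 ]), 'grip_force': 0.0, 'finger_gap': 85.28180246816012}
scene [[472.76447569   0.         322.89503168]
 [  0.         472.76447569 241.55662613]
 [  0.           0.           1.        ]] [[ 3.21826505e-01  5.23205830e-01 -7.89102883e-01  1.26032664e+03]
 [ 9.46783617e-01 -1.82538215e-01  2.65104854e-01 -2.26870800e+02]
 [-5.33702632e-03 -8.32427450e-01 -5.54108344e-01  6.41289305e+02]
 [ 0.00000000e+00  0.00000000e+00  0.00000000e+00  1.00000000e+00]]
top [[504.55377778   0.         320.52262974]
 [  0.         504.55377778 236.17605959]
 [  0.           0.           1.        ]] [[ 1.99997179e-02 -9.79937341e-01  1.98299822e-01  2.86988993e+02]
 [-9.99762242e-01 -1.78782440e-02  1.24831374e-02  1.69393035e+01]
 [-8.68743987e-03 -1.98502333e-01 -9.80061912e-01  1.19710304e+03]
 [ 0.00000000e+00  0.00000000e+00  0.00000000e+00  1.00000000e+00]]
[[-4.09744221e-04 -9.64051549e-01 -2.65714967e-01  6.61374763e+01]
 [ 9.99999916e-01 -3.90660869e-04 -1.24671076e-04 -2.01459154e+00]
 [ 1.63849039e-05 -2.65714996e-01  9.64051628e-01 -1.42989904e+02]
 [ 0.00000000e+00  0.00000000e+00  0.00000000e+00  1.00000000e+00]] [[330.90904542   0.         317.20868135]
 [  0.         330.90904542 237.87704573]
 [  0.           0.           1.        ]]
```

View pics/scene0.png

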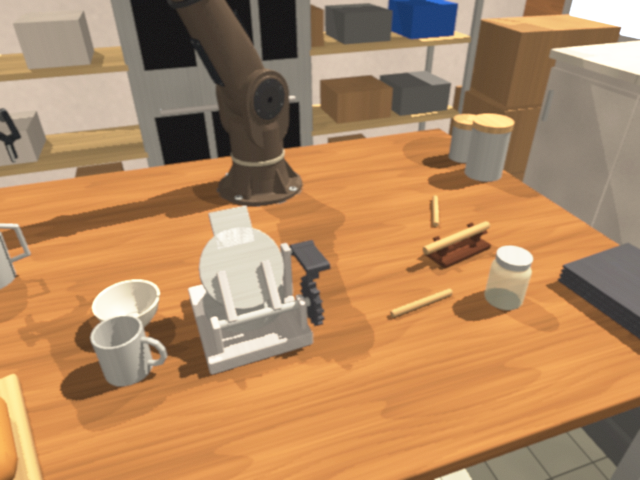

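View pics/top0.png

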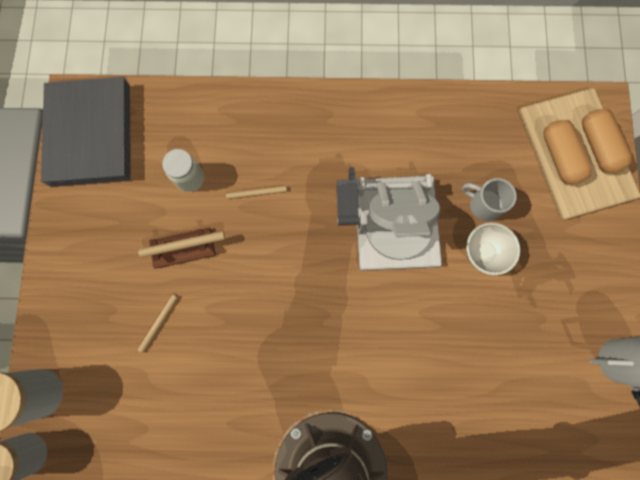

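The scene shows the pin in its dark rest at scene (458,237) and top (181,245). The press is at scene (250,290) and top (398,220), with the pawl at top (347,202) and scene (310,257).

There are three pin candidates:
- **Rod in the rest:** top (181,245).
- **Loose stick:** top (256,192).
- **Loose stick:** top (159,323).

The one in the rest is the longest and lies in the rest, so it fits the description. I'll confirm this in an enlarged crop.

```bash
python3 - <<'E'
import cv2, numpy as np
t=cv2.imread("pics/top0.png");s=cv2.imread("pics/scene0.png")
def crop(im,x,y,w,h,k):
    c=cv2.resize(im[y:y+h,x:x+w],None,fx=k,fy=k,interpolation=cv2.INTER_CUBIC)
    for u in range(-(-x//20)*20,x+w,20):
        cv2.line(c,((u-x)*k,0),((u-x)*k,6),(0,0,255),1);cv2.putText(c,str(u),((u-x)*k+1,16),0,.35,(0,0,255))
    for v in range(-(-y//20)*20,y+h,20):
        cv2.line(c,(0,(v-y)*k),(6,(v-y)*k),(0,0,255),1);cv2.putText(c,str(v),(8,(v-y)*k+4),0,.35,(0,0,255))
    return c
A=np.zeros((600,800,3),np.uint8)
def put(c,x,y):A[y:y+c.shape[0],x:x+c.shape[1]]=c
put(crop(t,330,165,115,110,4),0,0)
put(crop(t,130,222,105,50,3),470,0)
put(crop(s,415,212,85,58,3),470,155)
put(crop(s,185,205,155,165,2)[:270],470,330)
put(crop(t,130,285,60,70,2),0,450); put(crop(t,220,180,75,20,3),130,450)
cv2.imwrite("pics/A.png",A)
E
```

```text
(no output)
```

View pics/A.png

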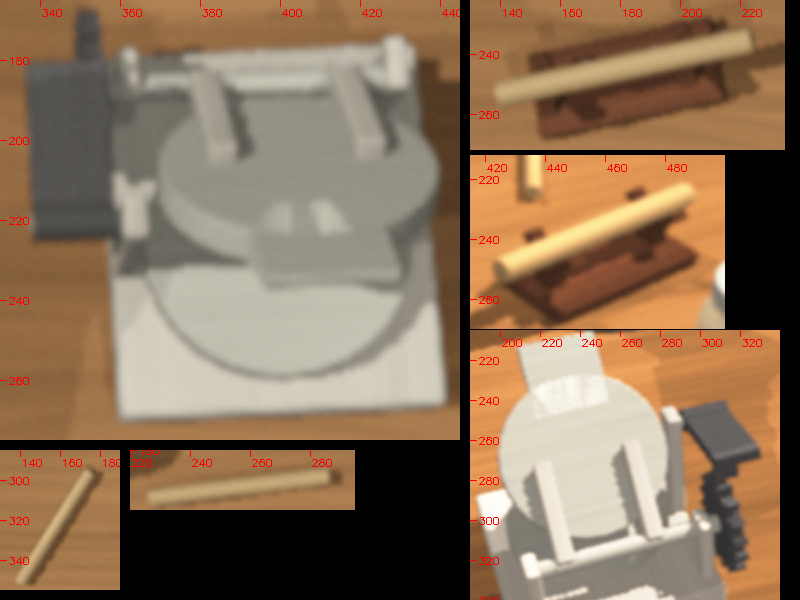

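The crop confirms it: the rod in the rest is thicker and longer than the two loose sticks. I'll triangulate its ends from the two views and fit the press pose.

```bash
cat > h.py <<'E'
import numpy as np
from scipy.optimize import least_squares
C={n:dict(np.load(f"pics/{n}0.npz")) for n in("scene","top")}
def proj(n,P):
    c=C[n];T=np.linalg.inv(c["pose"]);p=np.atleast_2d(P)@T[:3,:3].T+T[:3,3];q=p@c["camera_matrix"].T
    return q[:,:2]/q[:,2:]
def tri(a,b):
    return least_squares(lambda P:np.r_[proj("top",P)[0]-a,proj("scene",P)[0]-b],[500,0,50])
def Rz(d):
    c,s=np.cos(np.radians(d)),np.sin(np.radians(d));return np.array([[c,-s,0],[s,c,0],[0,0,1]])
E
python3 - <<'E'
from h import *
e=[tri([221,236],[425.5,249.5]),tri([139.5,253],[488.5,225.5])]
for r in e:print(r.x.round(1),r.fun.round(1))
a,b=e[0].x,e[1].x;print("pin c",(a+b)/2,"len",np.linalg.norm(b-a),"yaw",np.degrees(np.arctan2(*(b-a)[1::-1])))
pts=[("top",[-95,95,30],[360,269]),("top",[-95,-95,30],[441,266]),
("top",[88,145,136],[337,180.5]),("top",[-8,145,136],[338.5,224.5]),
("scene",[-8,100,136],[291.5,246.5]),("scene",[-8,145,136],[312.5,241]),("scene",[88,145,136],[330,266]),("scene",[88,100,136],[306,271])]
f=lambda v:np.concatenate([proj(n,Rz(v[2])@np.array(p)+[v[0],v[1],v[3]])[0]-q for n,p,q in pts])
r=least_squares(f,[500,-100,0,0]);print(r.x,r.fun.reshape(-1,2).round(1))
r=least_squares(lambda v:f([*v,0]),[500,-100,0]);print(r.x,r.fun.reshape(-1,2).round(1))
E
```

```text
[516.1 263.4  44.9] [ 0.2  0.1  0.2 -0. ]
[474.  453.6  43.3] [-0.8 -0.5 -0.9  0.2]
pin c [495.02554218 358.52003584  44.1304403 ] len 194.8185863439955 yaw 102.47252219521162
[ 545.98515206 -149.66031237    3.1308459     2.10884764] [[-0.7  0.3]
 [ 0.1  0.4]
 [-1.4  0.1]
 [-1.1 -1.1]
 [-2.4 -1.9]
 [-1.3 -1.3]
 [ 0.4  1.2]
 [ 0.6  2.1]]
[ 545.62009519 -149.49253447    3.33951352] [[-0.6  0.7]
 [-0.   0.5]
 [-1.6  0.8]
 [-1.2 -0.5]
 [-2.4 -1.2]
 [-1.3 -0.7]
 [ 0.4  1.8]
 [ 0.7  2.7]]
```

The pin checks out: centre (495, 358, 44), length 195, yaw 102.5°. The press is at about (546, −150), yaw 3°. Next is a small planner for the move numbers.

```bash
cat >> h.py <<'E'
def plan(start,wps,grip):
    """start/wps: (x,y,z,yaw[,max mm per row]); prints rows per call in whole mm/deg"""
    p=np.array(start,float)
    for w in wps:
        step=w[4] if len(w)>4 else 40
        w=np.array(w[:4],float); d=w-p; n=int(max(1,np.ceil(np.linalg.norm(d[:3])/step),np.ceil(abs(d[3])/7)))
        a=p.copy()
        for k0 in range(0,n,5):
            b=p.copy(); rows=[]
            for k in range(k0+1,min(n,k0+5)+1):
                g=a+(w-a)*k/n; l=Rz(b[3]).T@(g[:3]-b[:3])
                rows.append([round(l[0]),round(-l[1]),round(-l[2]),round(-(g[3]-b[3])),grip])
            r=rows[-1]; p=np.r_[b[:3]+Rz(b[3])@[r[0],-r[1],-r[2]],b[3]-r[3]]
            print(rows,p.round(1))
        print('--')
E
python3 -c "
from h import *
plan((217.7,-585.9,231.3,20.4),[(495,358.5,185,102.4)],60)"
```

```text
[[24, -32, 2, -3, 60], [47, -63, 4, -7, 60], [71, -95, 6, -10, 60], [94, -126, 7, -13, 60], [118, -158, 9, -16, 60]] [ 273.2 -396.7  222.3   36.4]
[[31, -24, 2, -4, 60], [62, -47, 4, -7, 60], [94, -71, 6, -10, 60], [125, -95, 8, -14, 60], [156, -119, 10, -17, 60]] [ 328.2 -208.3  212.3   53.4]
[[37, -13, 1, -3, 60], [74, -27, 3, -6, 60], [111, -41, 5, -10, 60], [148, -54, 7, -13, 60], [185, -68, 9, -16, 60]] [383.9 -19.3 203.3  69.4]
[[39, -3, 2, -3, 60], [79, -6, 3, -7, 60], [118, -9, 5, -10, 60], [157, -11, 7, -13, 60], [196, -14, 9, -17, 60]] [439.7 169.1 194.3  86.4]
[[39, 8, 2, -3, 60], [77, 17, 4, -6, 60], [116, 26, 6, -9, 60], [154, 35, 7, -13, 60], [192, 43, 9, -16, 60]] [494.7 358.1 185.3 102.4]
--
```

Call:
send_rows(
  steps=[
    [[24,-32,2,-3,60],[47,-63,4,-7,60],[71,-95,6,-10,60],[94,-126,7,-13,60],[118,-158,9,-16,60]],
  ],
)

```text
clock: 0.57
position: [273.2, -394.9, 222.1]
tcp_rot: [-180.0, 0.0, 36.5]
force: [1.4, -0.3, 0.6]
finger_gap: 51.5
grip_force: 0.0
```

Call:
send_rows(
  steps=[
    [[31,-24,2,-4,60],[62,-47,4,-7,60],[94,-71,6,-10,60],[125,-95,8,-14,60],[156,-119,10,-17,60]],
  ],
)

```text
clock: 0.98
position: [328.2, -206.5, 212.3]
tcp_rot: [180.0, 0.0, 53.6]
force: [1.9, 1.1, 0.8]
finger_gap: 51.0
grip_force: 0.0
```

Call:
send_rows(
  steps=[
    [[37,-13,1,-3,60],[74,-27,3,-6,60],[111,-41,5,-10,60],[148,-54,7,-13,60],[185,-68,9,-16,60]],
  ],
)

```text
clock: 1.4
position: [384.1, -17.6, 203.4]
tcp_rot: [180.0, 0.0, 69.5]
force: [1.0, -0.5, -0.6]
finger_gap: 51.6
grip_force: 0.0
```

Call:
send_rows(
  steps=[
    [[39,-3,2,-3,60],[79,-6,3,-7,60],[118,-9,5,-10,60],[157,-11,7,-13,60],[196,-14,9,-17,60]],
  ],
)

```text
clock: 1.82
position: [440.2, 170.8, 194.2]
tcp_rot: [180.0, 0.0, 86.5]
force: [1.6, -0.6, 0.6]
finger_gap: 51.1
grip_force: 0.0
```

Call:
send_rows(
  steps=[
    [[39,8,2,-3,60],[77,17,4,-6,60],[116,26,6,-9,60],[154,35,7,-13,60],[192,43,9,-16,60]],
  ],
)

```text
clock: 2.23
position: [495.5, 359.6, 184.8]
tcp_rot: [-180.0, 0.0, 102.6]
force: [1.4, 0.1, -0.2]
finger_gap: 51.0
grip_force: 0.0
```

```bash
python3 - <<'E'
from workcell import telemetry, imaging
import cv2, numpy as np
from scipy.spatial.transform import Rotation as R
o=telemetry.get_obs();print(o["position"],o["tcp_rot"],o["q"].round(0))
c=imaging.capture("wrist");np.savez("pics/w1.npz",pos=o["position"],rot=o["tcp_rot"],**c)
cv2.imwrite("pics/w1.png",c["frame"][:,:,::-1])
E
```

```text
[495.48058092 359.58682547 184.78764687] [-1.79981623e+02  3.19385978e-02  1.02551123e+02] [-14.  32. -40.  93.  22.  64. -48.]
```

View pics/w1.png

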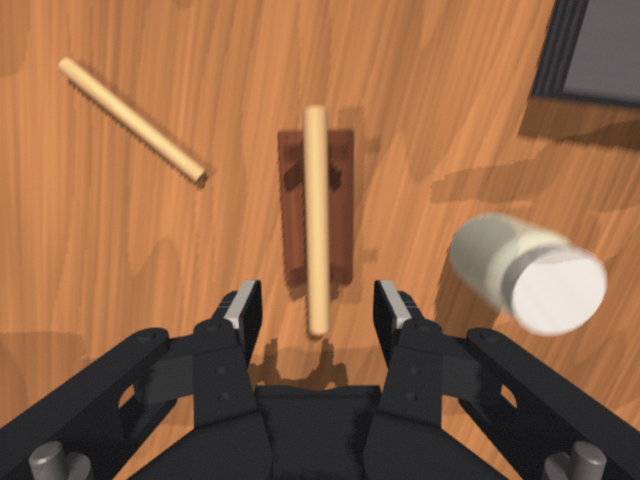

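The wrist view shows the pin running from (315,107) to (319,333) in its rest (plank about (280–353, 131–284)). The jar is on the right, with its cap at (555,290).

```bash
cat >> h.py <<'E'
from scipy.spatial.transform import Rotation as R
def wray(f,px,z):
    w=np.load(f"pics/{f}.npz");W=R.from_euler('xyz',w["rot"],degrees=True).as_matrix();T=w["tool_from_camera"]
    d=W@T[:3,:3]@np.linalg.solve(w["camera_matrix"],[*px,1]);o=W@T[:3,3]+w["pos"]
    return o+d*(z-o[2])/d[2]
E
python3 - <<'E'
from h import *
a,b=wray("w1",(315.5,107),47),wray("w1",(319,334),47)
print(a,b,(a+b)/2,np.linalg.norm(a-b),np.degrees(np.arctan2(*(a-b)[1::-1])))
r=[wray("w1",p,14) for p in[(279.5,131),(353.5,130.5),(352,284),(286.5,286)]]
print(np.round(r,1),np.mean(r,0))
j=tri([177,160],[515,257]).x;print("jar cap",j, wray("w1",(553,290),110))
E
```

```text
[471.23669781 455.94903026  47.        ] [518.32051286 258.20683286  47.        ] [494.77860533 357.07793156  47.        ] 203.27041661529952 103.39313925140704
[[443.  432.5  14. ]
 [508.1 447.4  14. ]
 [543.3 302.   14. ]
 [478.3 285.3  14. ]] [493.17368189 366.83107243  14.        ]
jar cap [676.96253689 359.61402732 110.53192584] [664.90608184 366.880484   110.        ]
```

```bash
python3 -c "
from h import *
plan((495.5,359.6,184.8,102.55),[(493.2,367,60,103.2),(493.2,367,25,103.2,12)],60)"
```

```text
[[2, 0, 31, 0, 60], [4, 0, 62, 0, 60], [6, 0, 94, 0, 60], [8, -1, 125, -1, 60]] [492.8 367.2  59.8 103.6]
--
[[0, 0, 12, 0, 60], [0, 0, 23, 0, 60], [0, 0, 35, 0, 60]] [492.8 367.2  24.8 103.6]
--
```

Call:
send_rows(
  steps=[
    [[2,0,31,0,60],[4,0,62,0,60],[6,0,94,0,60],[8,-1,125,-1,60]],
  ],
)

```text
clock: 2.62
position: [492.3, 365.4, 58.6]
tcp_rot: [-180.0, 0.0, 103.4]
force: [0.1, 0.2, -0.6]
finger_gap: 51.3
grip_force: 0.0
```

Call:
send_rows(
  steps=[
    [[0,0,12,0,60],[0,0,23,0,60],[0,0,35,0,60],[0,0,35,0,60]],
  ],
)

```text
clock: 2.95
position: [492.2, 365.0, 24.1]
tcp_rot: [-179.9, 0.0, 103.3]
force: [-0.7, 0.5, 0.1]
finger_gap: 51.0
grip_force: 0.0
```

Call:
send_rows(
  steps=[
    [[0,0,0,0,0],[0,0,0,0,0],[0,0,0,0,0],[0,0,0,0,0],[0,0,0,0,0]],
  ],
)

```text
clock: 3.37
position: [492.8, 366.2, 26.8]
tcp_rot: [179.9, -0.0, 103.4]
force: [-1.3, -1.1, 6.6]
finger_gap: 18.0
grip_force: 58.6
```

```bash
python3 -c "
from h import *
plan((492.4,365.2,24.5,103.4),[(492.4,365.2,91,103.4,20),(580.7,121.8,91,93.2)],0)"
```

```text
[[0, 0, -17, 0, 0], [0, 0, -33, 0, 0], [0, 0, -50, 0, 0], [0, 0, -66, 0, 0]] [492.4 365.2  90.5 103.4]
--
[[-37, 4, 0, 1, 0], [-73, 8, 0, 3, 0], [-110, 13, 0, 4, 0], [-147, 17, 0, 6, 0], [-184, 21, 0, 7, 0]] [555.5 191.1  90.5  96.4]
[[-36, 9, 0, 2, 0], [-72, 17, 0, 3, 0]] [580.4 121.4  90.5  93.4]
--
```

Call:
send_rows(
  steps=[
    [[0,0,-17,0,0],[0,0,-33,0,0],[0,0,-50,0,0],[0,0,-66,0,0]],
  ],
)

```text
clock: 3.7
position: [492.5, 365.7, 92.8]
tcp_rot: [179.9, -0.0, 103.4]
force: [0.5, -0.6, -0.5]
finger_gap: 18.3
grip_force: 58.7
```

Call:
send_rows(
  steps=[
    [[-37,4,0,1,0],[-73,8,0,3,0],[-110,13,0,4,0],[-147,17,0,6,0],[-184,21,0,7,0]],
  ],
)

```text
clock: 4.12
position: [556.1, 189.8, 92.1]
tcp_rot: [179.9, -0.0, 96.3]
force: [1.4, 0.1, -1.5]
finger_gap: 17.9
grip_force: 58.7
```

Call:
send_rows(
  steps=[
    [[-36,9,0,2,0],[-72,17,0,3,0],[-72,17,0,3,0],[-72,17,0,3,0]],
  ],
)

```text
clock: 4.45
position: [581.4, 118.3, 91.6]
tcp_rot: [180.0, 0.1, 93.1]
force: [-0.7, 1.1, -0.3]
finger_gap: 18.0
grip_force: 58.7
```

```bash
cat > v.py <<'E'
import sys,cv2,numpy as np
from workcell import telemetry, imaging
def crop(im,x,y,w,h,k):
    c=cv2.resize(im[y:y+h,x:x+w],None,fx=k,fy=k,interpolation=cv2.INTER_CUBIC)
    for u in range(-(-x//20)*20,x+w,20):
        cv2.line(c,((u-x)*k,0),((u-x)*k,6),(0,0,255),1);cv2.putText(c,str(u),((u-x)*k+1,16),0,.35,(0,0,255))
    for v in range(-(-y//20)*20,y+h,20):
        cv2.line(c,(0,(v-y)*k),(6,(v-y)*k),(0,0,255),1);cv2.putText(c,str(v),(8,(v-y)*k+4),0,.35,(0,0,255))
    return c
def look(name,ct,cs,k):
    o=telemetry.get_obs();print(o["clock"],o["position"].round(1),o["tcp_rot"].round(2),o["force"].round(1))
    fs={n:imaging.capture(n)["frame"][:,:,::-1].copy() for n in("top","scene")}
    for n in fs:cv2.imwrite(f"pics/{name}_{n}.png",fs[n])
    a,b=crop(fs["top"],*ct,k),crop(fs["scene"],*cs,k)
    A=np.zeros((max(len(a),len(b)),a.shape[1]+b.shape[1],3),np.uint8);A[:len(a),:a.shape[1]]=a;A[:len(b),a.shape[1]:]=b
    cv2.imwrite(f"pics/{name}.png",A);print(A.shape)
E
python3 -c "
from v import look
look('B',(225,150,135,110),(280,205,130,140),3)"
```

```text
4.45 [581.4 118.3  91.6] [1.7995e+02 8.0000e-02 9.3050e+01] [-0.7  1.1 -0.3]
(420, 795, 3)
```

View pics/B.png

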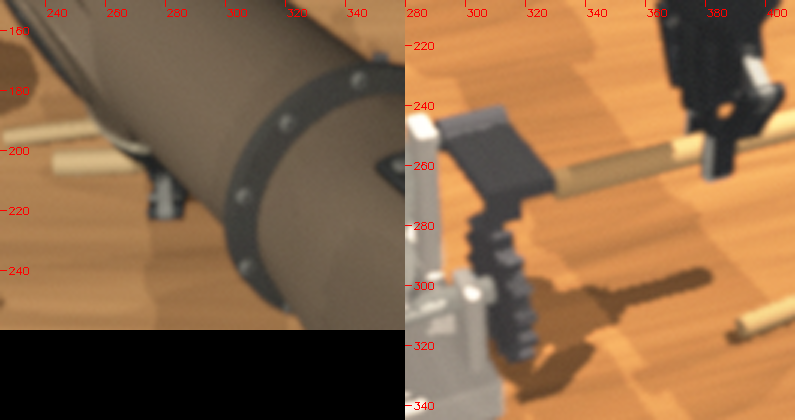

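Scene crop: the pin end shows at about (331,266), beside the pawl's rear-left corner (330,265). The arm hides the top view. I'll check this against the prediction.

```bash
python3 - <<'E'
from h import *
e=np.array([587.2,9.7,109]);u=np.array([-.053,.9986,0])
for nm,p in dict(end=e,end_top=e+[0,0,10],end_rear=e+[10,0,0],end_bot=e-[0,0,10],mid=e+60*u).items(): print(nm,proj("scene",p).round(1))
v=[545.8,-149.6,3.2]
for p in([88,145,124],[88,145,136],[-8,145,124],[-8,145,136],[-8,100,136],[88,100,136]):print(p,proj("scene",Rz(v[2])@p+[v[0],v[1],0]).round(1))
# alternative fits with pawl angle free, corners as visible
pts=[("top",[-95,95,30],[360,269]),("top",[-95,-95,30],[441,266]),("top",[0,145,0,],[0,0])][:2]
obs=[("top",88,145,(337,180.5)),("top",-8,145,(338.5,224.5)),("scene",-8,100,(291.5,246.5)),("scene",-8,145,(312.5,241)),("scene",88,145,(330.5,265)),("scene",88,100,(306.5,271))]
def f(v):
    o=[]
    for n,p,q in pts:o+=list(proj(n,Rz(v[2])@np.array(p)+[v[0],v[1],0])[0]-q)
    for n,x,y,q in obs:
        c,s=np.cos(v[3]),np.sin(v[3]);P=np.array([x*c-6*s,y,130+x*s+6*c]);o+=list(proj(n,Rz(v[2])@P+[v[0],v[1],0])[0]-q)
    return np.array(o)
r=least_squares(f,[546,-150,3,0]);print(r.x,r.fun.reshape(-1,2).round(1))
E
```

```text
end [[328.3 266.9]]
end_top [[328.3 262.6]]
end_rear [[330.1 270. ]]
end_bot [[328.3 271.2]]
mid [[357.2 259.9]]
[88, 145, 124] [[330.3 273.4]]
[88, 145, 136] [[330.4 268. ]]
[-8, 145, 124] [[311.3 245.6]]
[-8, 145, 136] [[311.2 240.5]]
[-8, 100, 136] [[289.1 245.5]]
[88, 100, 136] [[306.6 273.9]]
[ 5.46869896e+02 -1.49531247e+02  3.15597367e+00  7.80171141e-02] [[-0.7  0. ]
 [-0.2  0.1]
 [-1.4 -0.6]
 [-1.2 -1. ]
 [-2.2 -0.6]
 [-1.1 -0.1]
 [-0.1  0.1]
 [ 0.1 -0.1]]
```

Call:
send_rows(
  steps=[
    [[-10,0,0,0,0],[-20,0,0,0,0],[-29,0,0,0,0],[-29,0,0,0,0]],
  ],
)

```text
clock: 4.88
position: [582.1, 89.8, 91.0]
tcp_rot: [-180.0, 0.1, 93.2]
force: [-0.1, -0.2, -0.2]
finger_gap: 18.0
grip_force: 58.7
```

Call:
send_rows(
  steps=[
    [[0,1,-5,0,0],[0,3,-18,0,0],[0,2,-32,0,0],[0,-2,-45,0,0],[0,-10,-56,0,0]],
  ],
)

```text
clock: 5.3
position: [572.3, 93.0, 148.7]
tcp_rot: [179.9, -0.0, 93.4]
force: [0.4, 0.6, -1.2]
finger_gap: 18.1
grip_force: 58.7
```

```bash
python3 -c "
from v import look
look('Cc',(310,150,10,10),(180,190,195,165),4)"
```

```text
5.3 [572.3  93.  148.7] [ 1.7993e+02 -4.0000e-02  9.3410e+01] [ 0.4  0.6 -1.2]
(660, 820, 3)
```

```bash
python3 -c "
import cv2;a=cv2.imread('pics/Cc.png');cv2.imwrite('pics/C.png',cv2.resize(a[:,40:],(624,528)))"
```

```text
(no output)
```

View pics/C.png

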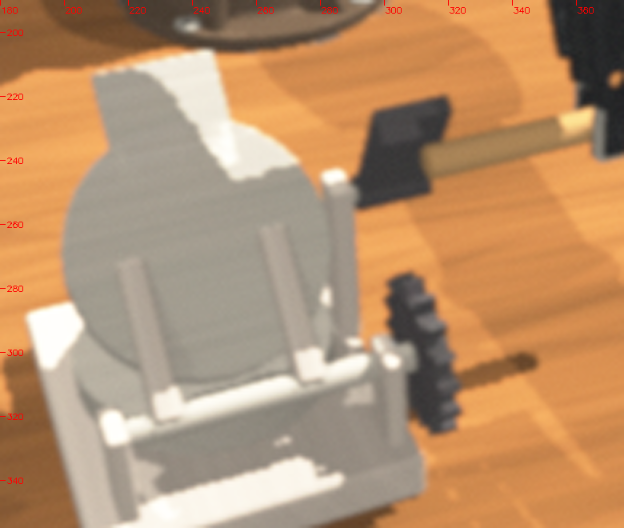

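The pawl is lifted to about 60° on the pin end at (315,237). Continuing over the top.

Call:
send_rows(
  steps=[
    [[-2,-8,-7,0,0],[-3,-18,-13,0,0],[-3,-27,-16,0,0],[-3,-36,-17,0,0],[-3,-43,-17,0,0]],
  ],
)

```text
clock: 5.82
position: [527.7, 86.5, 164.4]
tcp_rot: [-180.0, 0.0, 93.4]
force: [0.6, -0.2, -0.6]
finger_gap: 17.9
grip_force: 58.8
```

Call:
send_rows(
  steps=[
    [[0,0,0,0,0],[0,0,0,0,0],[20,10,0,0,0],[45,15,-10,0,0],[70,15,-25,0,0]],
  ],
)

```text
clock: 6.23
position: [540.7, 157.1, 188.0]
tcp_rot: [-179.9, 0.0, 93.2]
force: [0.4, 0.5, -0.5]
finger_gap: 18.2
grip_force: 58.8
```

```bash
python3 -c "
from v import look
look('D',(310,150,100,120),(180,190,165,150),3)"
```

```text
6.2333 [540.7 157.1 188. ] [-1.7988e+02  3.0000e-02  9.3220e+01] [ 0.4  0.5 -0.5]
(450, 795, 3)
```

View pics/D.png

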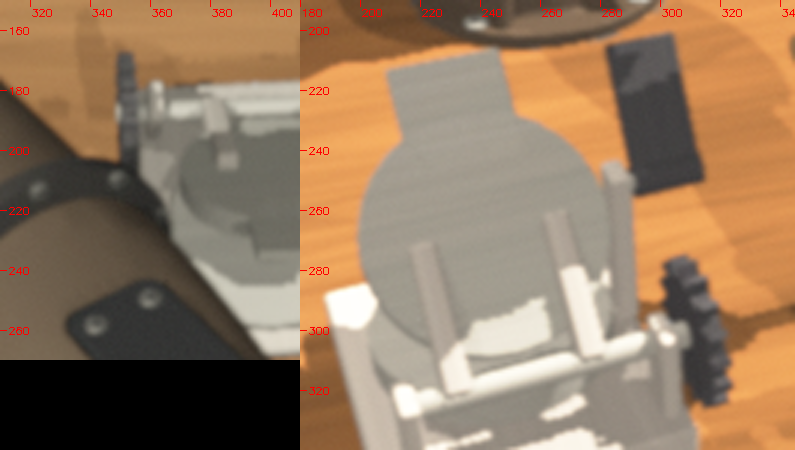

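The pawl is thrown back and stays there. The lip's front edge runs from scene (209,214) to (247,206), so I'll fit the head angle.

```bash
python3 - <<'E'
from h import *
v=[546.9,-149.5,3.16]
W=lambda p:Rz(v[2])@np.array(p)+[v[0],v[1],0]
L=lambda f,y,r:W([90-r*np.cos(f),y,75+r*np.sin(f)])
r=least_squares(lambda f:np.r_[proj("scene",L(f[0],-35,200))[0]-[209.3,214],proj("scene",L(f[0],35,200))[0]-[246.7,206]],[.85]);print(r.x,r.fun.round(1))
f=r.x[0];print("lip",L(f,0,180),L(f,0,200))
print("stage",L(f,-20,185),"shut",L(0,-20,180))
E
```

```text
[0.74698742] [-1.2 -0.5 -0.8  0.2]
lip [ 504.89094583 -151.81925238  197.29765188] [ 490.23847823 -152.62819157  210.88627987]
stage [ 502.3303179  -171.99107701  200.69480888] shut [ 458.13933472 -174.43079018   75.        ]
```

```bash
python3 - <<'E'
from h import *
v=[546.9,-149.5,3.16]
W=lambda p:tuple(Rz(v[2])@np.array(p,float)+[v[0],v[1],0])+(93.3,)
plan((540.7,157.1,188,93.3),[(540,150,260,93.3),W([-25,-10,260]),W([-25,-10,222])],0)
q=np.array([-25,-10,222.])
f=np.arange(.75,-.001,-.075)
for k in range(0,len(f),5):
    rows=[[0,round(107-180*np.cos(a)-q[0]),-round(8*np.tan(a)+180*np.sin(a)+75-q[2]),0,0] for a in f[k:k+5]]
    print(rows); q+=[rows[-1][1],0,-rows[-1][2]]; print(q)
E
```

```text
[[-4, -1, -36, 0, 0], [-7, -1, -72, 0, 0]] [540.1 150.1 260.   93.3]
--
[[-39, -4, 0, 0, 0], [-77, -9, 0, 0, 0], [-116, -13, 0, 0, 0], [-155, -18, 0, 0, 0], [-193, -22, 0, 0, 0]] [529.3 -43.9 260.   93.3]
[[-39, -5, 0, 0, 0], [-78, -9, 0, 0, 0], [-116, -13, 0, 0, 0]] [ 522.9 -160.4  260.    93.3]
--
[[0, 0, 38, 0, 0]] [ 522.9 -160.4  222.    93.3]
--
[[0, 0, 17, 0, 0], [0, -9, 28, 0, 0], [0, -17, 40, 0, 0], [0, -24, 52, 0, 0], [0, -30, 65, 0, 0]]
[-55. -10. 157.]
[[0, -5, 13, 0, 0], [0, -10, 26, 0, 0], [0, -13, 40, 0, 0], [0, -16, 54, 0, 0], [0, -17, 68, 0, 0]]
[-72. -10.  89.]
[[0, -1, 14, 0, 0]]
[-73. -10.  75.]
```

Call:
send_rows(
  steps=[
    [[-4,-1,-36,0,0],[-7,-1,-72,0,0],[-7,-1,-72,0,0]],
  ],
)

```text
clock: 6.58
position: [542.4, 151.5, 267.2]
tcp_rot: [179.5, -0.1, 93.4]
force: [1.7, 0.6, -0.5]
finger_gap: 18.3
grip_force: 58.9
```

Call:
send_rows(
  steps=[
    [[-39,-4,0,0,0],[-77,-9,0,0,0],[-116,-13,0,0,0],[-155,-18,0,0,0],[-193,-22,0,0,0]],
  ],
)

```text
clock: 7.0
position: [528.6, -46.0, 261.0]
tcp_rot: [180.0, 0.0, 93.4]
force: [1.1, -0.3, -1.0]
finger_gap: 18.3
grip_force: 58.9
```

Call:
send_rows(
  steps=[
    [[-39,-5,0,0,0],[-78,-9,0,0,0],[-116,-13,0,0,0],[-116,-13,19,0,0],[-116,-13,38,0,0]],
  ],
)

```text
clock: 7.42
position: [523.0, -164.3, 222.9]
tcp_rot: [179.9, 0.1, 93.0]
force: [0.4, 1.2, -1.4]
finger_gap: 18.1
grip_force: 58.9
```

Call:
send_rows(
  steps=[
    [[0,0,17,0,0],[0,-9,28,0,0],[0,-17,40,0,0],[0,-24,52,0,0],[0,-30,65,0,0]],
  ],
)

```text
clock: 7.83
position: [493.4, -162.7, 158.4]
tcp_rot: [179.9, 0.1, 93.3]
force: [-0.3, -0.8, 6.5]
finger_gap: 18.3
grip_force: 62.4
```

Force is 6.5 N and the head is coming down. Continuing.

Call:
send_rows(
  steps=[
    [[0,-5,13,0,0],[0,-10,26,0,0],[0,-13,40,0,0],[0,-16,54,0,0],[0,-17,68,0,0]],
  ],
)

```text
clock: 8.25
position: [475.4, -163.7, 89.8]
tcp_rot: [-180.0, 0.0, 93.3]
force: [-3.2, -0.7, 6.4]
finger_gap: 18.1
grip_force: 61.3
```

Call:
send_rows(
  steps=[
    [[0,-1,8,0,0],[0,-1,14,0,0],[0,-1,16,0,0],[0,-1,18,0,0],[0,-1,18,0,0]],
  ],
)

```text
clock: 8.67
position: [474.9, -163.7, 74.9]
tcp_rot: [-180.0, 0.2, 93.4]
force: [-14.5, 0.1, 41.8]
finger_gap: 18.3
grip_force: 82.0
```

The head is shut: TCP z is 74.9 (lip top 75) and it's against the stop. I'll retract, then swing the pin round to the front of the thrown pawl.

```bash
python3 - <<'E'
from h import *
plan((474.9,-163.7,72,93.3),[(474.9,-163.7,260,93.3),(459.1,81,260,93.3),(459.1,81,165,93.3)],0)
E
```

```text
[[0, 0, -38, 0, 0], [0, 0, -75, 0, 0], [0, 0, -113, 0, 0], [0, 0, -150, 0, 0], [0, 0, -188, 0, 0]] [ 474.9 -163.7  260.    93.3]
--
[[35, 0, 0, 0, 0], [70, 0, 0, 0, 0], [105, -1, 0, 0, 0], [140, -1, 0, 0, 0], [175, -1, 0, 0, 0]] [463.8  11.  260.   93.3]
[[35, 0, 0, 0, 0], [70, -1, 0, 0, 0]] [458.8  80.8 260.   93.3]
--
[[0, 0, 32, 0, 0], [0, 0, 63, 0, 0], [0, 0, 95, 0, 0]] [458.8  80.8 165.   93.3]
--
```

Call:
send_rows(
  steps=[
    [[0,0,-10,0,0],[0,0,-40,0,0],[0,0,-80,0,0],[0,0,-120,0,0],[0,0,-160,0,0]],
  ],
)

```text
clock: 9.08
position: [474.6, -162.5, 234.0]
tcp_rot: [-180.0, -0.1, 93.4]
force: [0.9, -1.1, -1.5]
finger_gap: 18.1
grip_force: 59.2
```

Call:
send_rows(
  steps=[
    [[35,0,-26,0,0],[70,0,-26,0,0],[105,-1,-26,0,0],[140,-1,-26,0,0],[175,-1,-26,0,0]],
  ],
)

```text
clock: 9.5
position: [463.3, 13.3, 258.6]
tcp_rot: [179.9, 0.0, 93.4]
force: [1.3, -0.5, -0.6]
finger_gap: 18.0
grip_force: 59.2
```

Call:
send_rows(
  steps=[
    [[35,0,0,0,0],[70,-1,0,0,0],[70,-1,30,0,0],[70,-1,62,0,0],[70,-1,95,0,0]],
  ],
)

```text
clock: 9.92
position: [458.9, 82.7, 162.8]
tcp_rot: [179.9, -0.0, 93.5]
force: [1.6, -1.2, -0.7]
finger_gap: 18.1
grip_force: 59.2
```

```bash
python3 -c "
from v import look
look('E',(310,150,100,120),(180,190,165,150),3)"
```

```text
9.9167 [458.9  82.7 162.8] [ 1.7986e+02 -3.0000e-02  9.3480e+01] [ 1.6 -1.2 -0.7]
(450, 795, 3)
```

View pics/E.png

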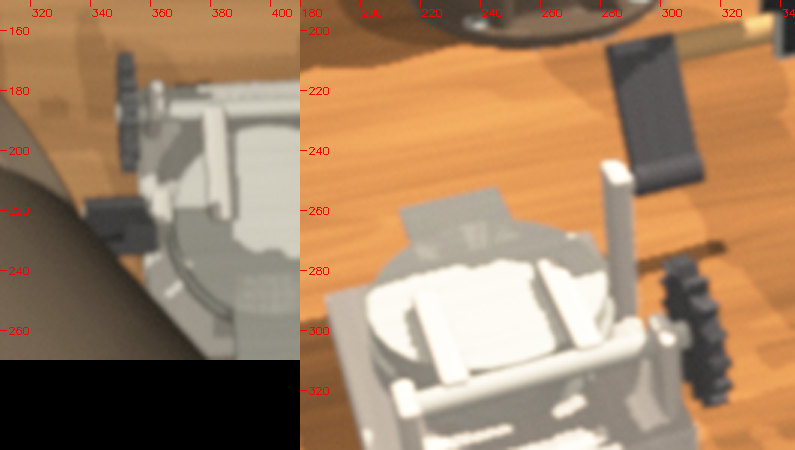

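The pawl is still back, the pin end is in front of it at scene (308,208), and the head is down. Pushing the pawl rearward.

Call:
send_rows(
  steps=[
    [[0,15,0,0,0],[0,30,0,0,0],[0,45,0,0,0],[0,60,-2,0,0],[0,75,-2,0,0]],
  ],
)

```text
clock: 10.43
position: [534.9, 86.1, 167.6]
tcp_rot: [179.9, -0.0, 93.4]
force: [0.4, 0.1, -1.3]
finger_gap: 18.3
grip_force: 59.2
```

Call:
send_rows(
  steps=[
    [[0,5,0,0,0],[0,5,0,0,0],[10,5,-30,0,0],[40,5,-40,0,0],[80,5,-40,0,0]],
  ],
)

```text
clock: 10.85
position: [534.9, 164.2, 208.5]
tcp_rot: [179.8, 0.1, 93.0]
force: [0.6, 1.0, -1.7]
finger_gap: 18.0
grip_force: 59.2
```

```bash
python3 -c "
from v import look
look('F',(310,150,100,120),(180,190,165,150),3)
from h import *
v=[546.9,-149.5,3.16]
for f in(0,.05,.1):print(f,[proj('scene',Rz(v[2])@np.array([90-200*np.cos(f),y,75+200*np.sin(f)])+[v[0],v[1],0])[0].round(1) for y in(-35,35)])
plan((545,165,205,93.4),[(492.5,365.7,150,103.4)],0)"
```

```text
10.85 [534.9 164.2 208.5] [1.7978e+02 6.0000e-02 9.3040e+01] [ 0.6  1.  -1.7]
(450, 795, 3)
0 [array([212.5, 258.6]), array([245.8, 251.2])]
0.05 [array([211.9, 254.7]), array([245.4, 247.3])]
0.1 [array([211.3, 250.9]), array([245. , 243.6])]
[[34, -7, 9, -2, 0], [68, -14, 18, -3, 0], [102, -20, 28, -5, 0], [136, -27, 37, -7, 0], [170, -34, 46, -8, 0]] [501.  332.7 159.  101.4]
[[34, -2, 9, -2, 0]] [492.3 365.6 150.  103.4]
--
```

View pics/F.png

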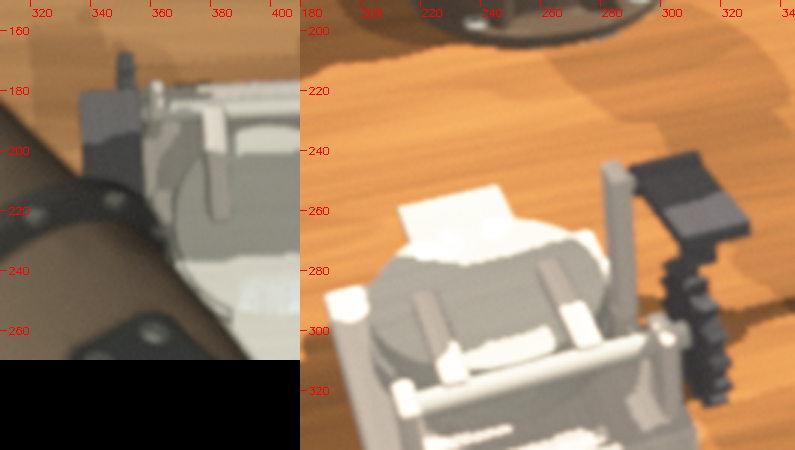

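The pawl lies on the wheel (rear edge at scene (330,265), as at the start). The lip corners (213,259) and (246,251) match head angle 0. Returning the pin.

```bash
python3 -c "
from h import *
plan((534.9,164.2,208.5,93.2),[(491.6,371.1,90,103.4)],0)"
```

```text
[[30, -5, 17, -1, 0], [60, -9, 34, -3, 0], [90, -14, 51, -4, 0], [119, -18, 68, -6, 0], [149, -23, 85, -7, 0]] [503.6 311.7 123.5 100.2]
[[30, 0, 17, -2, 0], [61, -1, 34, -3, 0]] [491.8 371.5  89.5 103.2]
--
```

Call:
send_rows(
  steps=[
    [[30,-5,17,-1,0],[60,-9,34,-3,0],[90,-14,51,-4,0],[119,-18,68,-6,0],[149,-23,85,-7,0]],
  ],
)

```text
clock: 11.37
position: [500.8, 314.2, 120.2]
tcp_rot: [-180.0, 0.0, 100.5]
force: [0.9, 0.6, -0.7]
finger_gap: 18.1
grip_force: 59.1
```

Call:
send_rows(
  steps=[
    [[30,0,17,-2,0],[61,-1,34,-3,0],[61,-1,34,-3,0],[61,-1,34,-3,0]],
  ],
)

```text
clock: 11.7
position: [487.4, 374.8, 86.0]
tcp_rot: [-179.9, -0.0, 103.6]
force: [0.4, -0.0, -0.4]
finger_gap: 18.1
grip_force: 59.1
```

Call:
send_rows(
  steps=[
    [[0,0,0,0,0]],
  ],
)

```text
clock: 11.78
position: [489.6, 372.6, 86.7]
tcp_rot: [-180.0, 0.0, 103.4]
force: [0.7, -0.0, -0.2]
finger_gap: 18.0
grip_force: 59.1
```

Call:
send_rows(
  steps=[
    [[0,0,0,0,0],[0,0,0,0,0]],
  ],
)

```text
clock: 11.95
position: [490.8, 371.9, 87.1]
tcp_rot: [179.9, 0.0, 103.3]
force: [0.4, -0.5, -0.6]
finger_gap: 18.1
grip_force: 59.1
```

Call:
send_rows(
  steps=[
    [[0,0,0,0,0],[0,0,0,0,0]],
  ],
)

```text
clock: 12.12
position: [490.5, 372.5, 86.8]
tcp_rot: [180.0, 0.0, 103.3]
force: [-0.0, 0.6, -0.8]
finger_gap: 17.9
grip_force: 59.1
```

Call:
send_rows(
  steps=[
    [[0,1,20,0,0],[0,1,38,0,0],[0,1,48,0,0],[0,1,55,0,0],[0,1,58,0,0]],
  ],
)

```text
clock: 12.53
position: [490.5, 373.1, 27.4]
tcp_rot: [-179.9, 0.0, 103.4]
force: [0.6, 0.2, 0.4]
finger_gap: 18.2
grip_force: 59.2
```

Call:
send_rows(
  steps=[
    [[0,0,1,0,0],[0,0,2,0,0]],
  ],
)

```text
clock: 12.7
position: [491.0, 373.9, 27.0]
tcp_rot: [180.0, -0.0, 103.4]
force: [-2.6, -1.7, 8.5]
finger_gap: 18.0
grip_force: 60.2
```

Contact force 8.5 N, so the pin is seated. Opening to about 50 mm and lifting away.

Call:
send_rows(
  steps=[
    [[0,0,0,0,30],[0,0,0,0,60],[0,0,0,0,60],[0,0,0,0,60],[0,0,0,0,60]],
  ],
)

```text
clock: 13.12
position: [490.9, 373.6, 26.5]
tcp_rot: [180.0, -0.0, 103.4]
force: [-0.2, -0.2, 0.9]
finger_gap: 51.5
grip_force: 0.0
```

Call:
send_rows(
  steps=[
    [[0,0,-15,0,60],[0,0,-45,0,60],[0,0,-80,0,60],[0,0,-118,0,60],[0,0,-158,0,60]],
  ],
)

```text
clock: 13.53
position: [490.2, 373.1, 185.4]
tcp_rot: [-179.9, 0.0, 103.4]
force: [1.6, 0.4, -0.7]
finger_gap: 51.0
grip_force: 0.0
```

Call:
send_rows(
  steps=[
    [[0,0,0,0,60],[0,0,0,0,60],[0,0,0,0,60]],
  ],
)

```text
clock: 13.78
position: [490.8, 373.1, 184.0]
tcp_rot: [180.0, 0.0, 103.4]
force: [-0.8, 0.3, 0.1]
finger_gap: 51.1
grip_force: 0.0
```

```bash
python3 - <<'E'
from workcell import telemetry, imaging
import cv2, numpy as np
o=telemetry.get_obs();print(o["clock"],o["position"],o["tcp_rot"],o["force"])
c=imaging.capture("wrist");np.savez("pics/w2.npz",pos=o["position"],rot=o["tcp_rot"],**c)
s=imaging.capture("scene")["frame"]
A=np.zeros((480,800,3),np.uint8);A[:,:640]=c["frame"][:,:,::-1]
A[:260,640:]=s[190:320,180:340,::-1].repeat(2,0)[:, ::1] if 0 else cv2.resize(s[190:350,180:340,::-1],(160,260)); A[300:480,640:]=s[200:380,400:560,::-1]
cv2.imwrite("pics/w2.png",A)
E
```

```text
13.7833 [490.8140603  373.11389005 184.00837222] [1.79990469e+02 3.26605816e-02 1.03364698e+02] [-0.82208341  0.30359908  0.09585744]
```

View pics/w2.png

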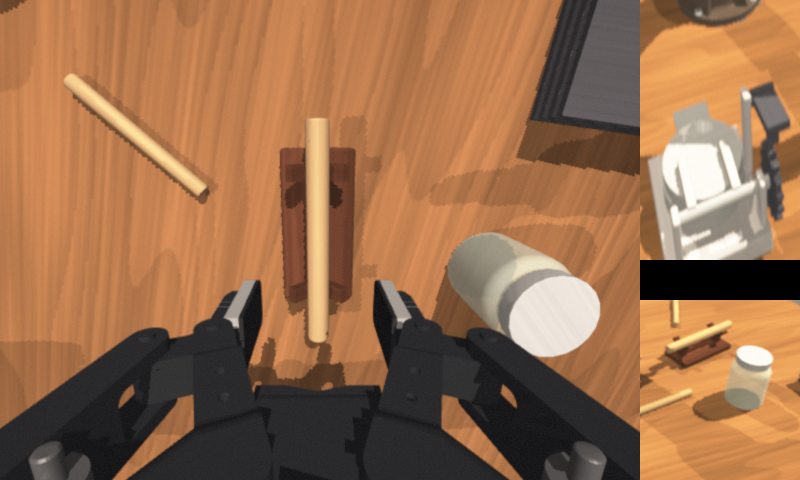

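The wrist view shows the pin from (317,118) to (318,342), lying in line in both notches and better centred than at the start. The pawl is on the wheel, the head is shut and the arm is clear, so I'm handing in the job.

```bash
python3 -c "
from workcell import robot
print(robot.finish_job())"
```

```text
the job is handed in; nothing more can be done
None
```

I handed the job in at about 14 s with the head shut, the pawl back on the wheel, the pin in both notches of its rest, and the bowl, jar and mug left alone; the hand-in gave no verdict.

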